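Lay the boxed item down in the photo frame

TASK

The tall carton standing at one end of the photo board has had its upright picture taken; now it has to lie flat for the picture from above. Using only the fingertips or the outside of the fingers, push it low down along the board, still standing, until it is close enough to the taped frame, then push it near its top so that it topples over towards the frame and comes down flat on a broad face inside the frame - it must not come down anywhere else. Never grip or lift it, do not shove it hard, and leave the jar, the hammer and the mug where they are.

Things in the scene. Friction and masses are not known exactly. Their poses are not given: they have to be found in the camera images.
- frame (a point): Centre of the taped frame, at the height of the board's top face (4 mm above the table). The frame is a rectangle of dark tape, 19 mm wide and flush with the board: 225 mm (along this point's x) by 235 mm (along its y) between the tape's inner edges; z is up. The carton stands beyond one of its two ends along y (+y or -y), the jar beyond the other.
- board: Photo board: fixed white sheet, 330 mm (x) by 640 mm (y), 4 mm thick, with the frame in its middle and the same axes; origin at the centre of its underside.
- carton: Closed cardboard carton, 160 mm wide (its x), 65 mm thick (its y), 190 mm tall (its z, upright at the start), 0.3 to 0.65 kg, evenly filled. Its broad faces (across y) look alike, start within 8 degrees of square to the frame's y, and either may end underneath. Origin at the centre of its underside. It is taller than fingers are long: to push low, tilt the tool or use a finger's outer side.
- carton_mid (a point): Centre of the carton, 95 mm above its underside, same axes. Pushed up to 30 mm above the board it slides (up to 5 N); pushed near the top it topples, and falls by itself once leaned about 19 degrees. It turns about the bottom edge away from the push, so its centre comes to rest about 127 mm further along.
- carton_foot_a (a point): Middle of the carton's thickness at its foot, -x side (80 mm from the middle): one of the four outline points that must lie inside the frame at the end.
- carton_foot_b (a point): The same at the foot, +x side.
- carton_top_a (a point): The same at the top, -x side (190 mm above the foot when standing).
- carton_top_b (a point): The same at the top, +x side.
- jar: Bystander: amber glass jar with a metal lid, 68 mm across and 105 mm tall, standing on the board beyond the other end of the frame; origin at the centre of its underside.
- hammer: Bystander: hammer lying on the table just beyond the far long side of the board; origin under its middle.
- mug: Bystander: white mug, 76 mm across and 90 mm tall, on the table just beyond the far long side of the board; origin at the centre of its underside.

How it is judged:
By the outcome, as a careful person would: the job done as asked, in the order asked, and still so for the second after the job is handed in, with the robot touching nothing.
It also fails if it takes over 45 s, if anything falls off the work surface, if the arm or the gripper's body presses on something with over 40 N, if the wrist force passes 120 N, or if a joint passes its speed limit or range.

ROBOT

A 6-joint arm with a two-finger parallel gripper is mounted at the origin on the work surface. World frame = base frame: x ahead of the robot, y to its left, z up, the work surface at z = 0. Lengths are in m, angles in rad, forces in N, time in s.
With the tool pointing down it reaches from about 0.4 to 0.825 m from the base axis. Payload 7 kg.
Tool frame: the origin (TCP) lies at the very end of the fingers, on their centre line; the grasp point (between the pads) lies 19 mm behind it (manip.tcp_to_grasp is the distance from the TCP to the grasp point, in m); z points along the fingers, y is the direction in which the jaws open and shut (so a half turn about z gives the same grasp; the last joint's range is limited). The gripper opens to 88 mm and grips with 3 to 60 N. Pads are 19 mm wide; open, the fingers measure 130 mm over their backs; the gripper's body (78 mm by 193 mm) begins 47 mm behind the grasp point.
Start: joints at [-0.845, 0.359, 0.012, 0, -1.224, -0.288], TCP at [0.286, -0.611, 0.227] pointing down, gripper open.
Joint ranges: [-3.07, 3.07], [-1.43, 2.12], [-1.02, 1.25], [-3.03, 1.67], [-3.05, -0], [-3.03, 3.03]. Speed limits (rad/s): [2.39, 2.39, 3.01, 3.14, 3.14, 3.14].

INTERFACE

Orientations are given as a rotation vector (axis times angle).
In Python, from cell import manip gives the robot as it stands.
- The arm moves only by the shell command python3 -m handwheel 'ROWS' [FORCE]. ROWS is JSON, a list of rows, each an object of numbers: "x", "y", "z": the shift along the tool's x, y, z in mm; "wx", "wy", "wz": the turn, a rotation vector about the tool's x, y, z in rad; "grip": the finger opening in mm, from 0 to 87.6. In form: [{"x": .., "y": .., "z": .., "wx": .., "wy": .., "wz": .., "grip": ..}, ...]. A call has exactly 10 rows; each row shifts and turns the commanded pose from where the row before left it, along the tool's axes as they then stand; what a row does not reach is not made up. A row lasts 1/12 s, in which the tool goes at most 41.7 mm and 7.16 degrees, less where a joint would pass 70% of its speed; a pose out of reach is approached as far as the arm can. A call with a gripper value outside its range is refused whole. The fingers move at their own pace and stop on an object; FORCE is the grip in N (left out, the last holds). Time passes only in rows, so rows that do not move let the fingers close, or fill a call up. It gives the time, the measured TCP pose, the force and the opening at its end, in the units of the state.
- manip.read_state(): the state, without advancing time (a new reading comes with each control period).
- manip.grab_frame(name): name is "side" or "top"; returns the picture (384x512x3 uint8, red, green, blue); there is no depth.
- manip.calibration(name): a dict with "fx", "fy", "cx", "cy" (pixels), "pose" (4x4, takes a point from camera to world coordinates). Camera axes: x right, y down, z forward; pixel columns grow to the right and rows downward; lengths in m; the calibration is good to about 2 mm. A picture is of the moment at which its call begins. calibration takes no time and is no camera call.
- manip.hand_in(): hands the job in, once; it reports no verdict.
The state is a dict: "time": time; "joint_pos": joint angles; "joint_velocities": joint speeds; "joint_efforts": joint torques, N m; "eef_pos": TCP position; "tcp_rot": TCP orientation; "force": force on the tool from outside, world axes, zero at the start; "moment": the same for the moment, N m; "width": opening from 0.0 (shut) to 1.0 (fully open).
Only numpy, scipy, OpenCV 4.12 (cv2) and the standard library are available. Lean on these libraries where they do the work, as an engineer would, in place of code of your own. Each camera call takes 0.05 s, during which the arm holds its last target. There are 200 camera calls.

## Working session

There is one attempt and no reset: what is moved stays moved. The work goes in short steps, Python scripts to look and compute and a shell command to move; the robot and the scene stay as the last step left them, time stands still between calls to the robot, and variables do not carry over. Pictures are saved under pics/ and viewed, about 8 in all and at most 12, crops included, and the job is handed in when it is done.

```bash
ls; mkdir -p pics
python3 - <<'E'
from cell import manip
import cv2,numpy as np
np.set_printoptions(precision=4,suppress=True)
for n in("side","top"):
    cv2.imwrite(f"pics/{n}0.png",manip.grab_frame(n)[:,:,::-1]); c=manip.calibration(n); print(n,[c[k] for k in("fx","fy","cx","cy")]);print(np.array(c["pose"]))
print(manip.read_state())
E
```

```text
pics
side [424.33741080119484, 424.33741080119484, 257.8784012600996, 199.48575533741476]
[[-0.8521 -0.3857  0.3539  0.1957]
 [-0.5231  0.6042 -0.6011  0.7149]
 [ 0.018  -0.6973 -0.7166  0.9666]
 [ 0.      0.      0.      1.    ]]
top [350.567799107583, 350.567799107583, 255.56878113489643, 190.92359779903146]
[[ 0.0214 -0.9919  0.1251  0.4525]
 [-0.9997 -0.0196  0.0157  0.0179]
 [-0.0131 -0.1254 -0.992   1.1009]
 [ 0.      0.      0.      1.    ]]
{'time': 0.1, 'joint_pos': array([-0.8449,  0.3593,  0.0111, -0.0003, -1.2241, -0.2881]), 'joint_velocities': array([-0.0005, -0.0011,  0.0042,  0.0021, -0.0009,  0.0009]), 'joint_efforts': array([ -0.0018, -58.4163,  29.3752,   7.0157,   0.0101,  -0.0001]), 'eef_pos': array([ 0.2859, -0.611 ,  0.2257]), 'tcp_rot': array([ 0.682 , -3.0662, -0.0022]), 'force': array([-0.8426,  0.5876, -0.0675]), 'moment': array([-0.0082, -0.0136, -0.0651]), 'width': 1.0006116508665626}
```

View pics/side0.png

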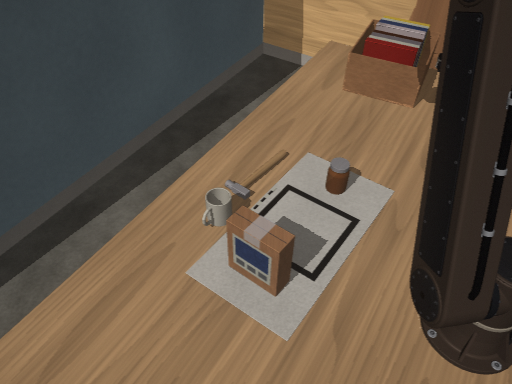

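View pics/top0.png

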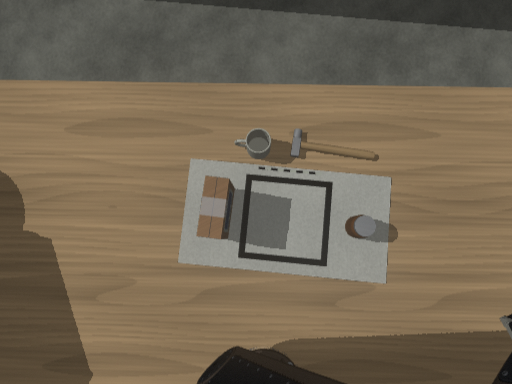

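The side view shows the carton at about (260,250), standing on the board. The jar is at (338,175), and the mug and hammer lie on the far side. In the top view the carton top is at about (215,207), the frame centre at about (286,220) and the jar at (363,226). The carton is therefore at the frame's +y world end and has to be pushed towards -y.

```bash
cat > h.py <<'E'
import numpy as np,cv2
from cell import manip
def ray(n,uv,z):
    c=manip.calibration(n);P=np.array(c["pose"]);uv=np.atleast_2d(uv).astype(float)
    d=np.c_[(uv[:,0]-c["cx"])/c["fx"],(uv[:,1]-c["cy"])/c["fy"],np.ones(len(uv))]@P[:3,:3].T
    return P[:3,3]+d*((z-P[2,3])/d[:,2])[:,None]
def proj(n,X):
    c=manip.calibration(n);P=np.array(c["pose"]);p=(np.atleast_2d(X)-P[:3,3])@P[:3,:3]
    return np.c_[c["fx"]*p[:,0]/p[:,2]+c["cx"],c["fy"]*p[:,1]/p[:,2]+c["cy"]]
E
python3 - <<'E'
from h import *
np.set_printoptions(precision=4,suppress=True)
im=cv2.imread("pics/top0.png");hsv=cv2.cvtColor(im,cv2.COLOR_BGR2HSV)
# board
m=((hsv[:,:,1]<40)&(hsv[:,:,2]>120)).astype(np.uint8);m[:150]=0
cs=max(cv2.findContours(cv2.morphologyEx(m,cv2.MORPH_CLOSE,np.ones((3,3))),0,2)[0],key=cv2.contourArea)
hull=cv2.convexHull(cs);q=cv2.boxPoints(cv2.minAreaRect(hull));B=ray("top",q,.004)
print("board",B[:,:2],np.linalg.norm(B-np.roll(B,1,0),axis=1),B.mean(0))
inside=np.zeros_like(m);cv2.fillConvexPoly(inside,hull,1)
d=((hsv[:,:,2]<60)&(inside>0)).astype(np.uint8)
for c in cv2.findContours(d,0,2)[0]:
    if cv2.contourArea(c)>2000:
        q=cv2.boxPoints(cv2.minAreaRect(c));F=ray("top",q,.004);print("frame outer",q,F[:,:2],np.linalg.norm(F-np.roll(F,1,0),axis=1),F.mean(0))
        e=F[0]-F[1];print([np.degrees(np.arctan2(*(F[i]-F[i-1])[:2][::-1])) for i in range(4)])
b=((hsv[:,:,1]>60)&(hsv[:,:,2]>90)&(inside>0)).astype(np.uint8)
for c in cv2.findContours(b,0,2)[0]:
    if cv2.contourArea(c)>150: print("brown",cv2.boundingRect(c),cv2.contourArea(c))
t=cv2.resize(im[140:290,170:400],None,fx=3.4,fy=3.4,interpolation=cv2.INTER_CUBIC)
s=cv2.resize(cv2.imread("pics/side0.png")[180:310,180:310],None,fx=4,fy=4,interpolation=cv2.INTER_CUBIC)
cv2.imwrite("pics/t1.png",t);cv2.imwrite("pics/s1.png",s)
E
```

```text
board [[ 0.3638  0.271 ]
 [ 0.6976  0.2534]
 [ 0.643  -0.4053]
 [ 0.3161 -0.364 ]] [0.6368 0.3343 0.661  0.3295] [ 0.5051 -0.0612  0.004 ]
frame outer [[237.7079 257.0674]
 [245.6135 174.0584]
 [333.5775 182.4359]
 [325.6719 265.4449]] [[ 0.3843  0.0859]
 [ 0.6442  0.068 ]
 [ 0.6227 -0.2103]
 [ 0.365  -0.1845]] [0.271  0.2605 0.2791 0.259 ] [ 0.504  -0.0602  0.004 ]
[np.float64(85.92384746781566), np.float64(-3.9382715664570034), np.float64(-94.41500859420643), np.float64(174.2841087278209)]
brown (197, 215, 27, 24) 480.5
brown (202, 176, 27, 23) 459.5
```

View pics/t1.png

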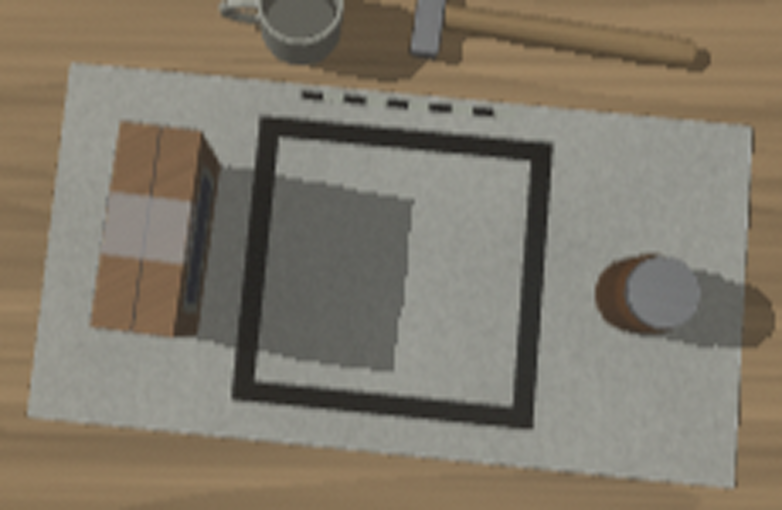

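View pics/s1.png

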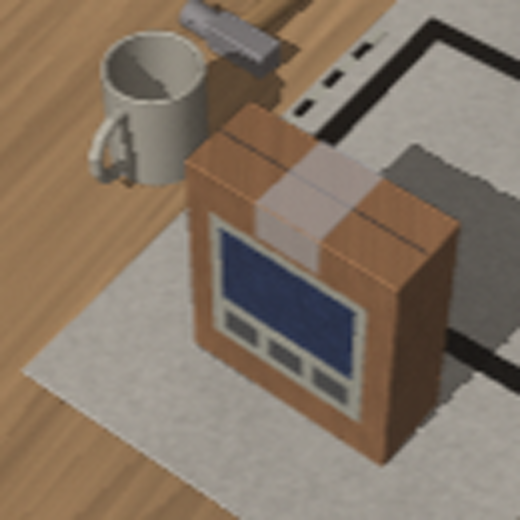

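Run:
```python
from h import *
np.set_printoptions(precision=4,suppress=True)
T=lambda a:(np.array(a)+.5)/3.4-.5+[170,140]
S=lambda a:(np.array(a)+.5)/4-.5+[180,180]
Fi=ray("top",T([(277,136),(530,161),(515,406),(255,382)]),.004)
Fo=ray("top",T([(261,117),(552,143),(531,427),(233,398)]),.004)
for F in(Fi,Fo):
    print(F.mean(0),np.linalg.norm(F-np.roll(F,-1,0),axis=1)); 
    ax=(F[0]+F[1]-F[2]-F[3])[:2]; ay=(F[0]+F[3]-F[1]-F[2])[:2]; print("x ang",np.degrees(np.arctan2(*ax[::-1])),"y ang-90",np.degrees(np.arctan2(*ay[::-1]))-90)
C=ray("top",T([(120,122),(199,130),(175,335),(91,325)]),.194)
print("carton top",C,np.linalg.norm(C-np.roll(C,-1,0),axis=1),C.mean(0))
ax=(C[0]+C[1]-C[2]-C[3])[:2];print(np.degrees(np.arctan2(*ax[::-1])))
C=ray("side",S([(187,161),(250,103),(459,226),(398,290)]),.194)
print("side",C,np.linalg.norm(C-np.roll(C,-1,0),axis=1),C.mean(0))
ax=(C[0]+C[1]-C[2]-C[3])[:2];print(np.degrees(np.arctan2(*ax[::-1])))
print("bottom",ray("side",S([(198,348),(384,464)]),.004))
print("jar top",ray("top",T([(663,292)]),.109),"mug",ray("top",T([(302,15)]),.09),"mug handle",ray("top",T([(222,8)]),.05))
s=manip.read_state();from scipy.spatial.transform import Rotation as R;print(R.from_rotvec(s["tcp_rot"]).as_matrix())
```

```text
[ 0.5046 -0.0601  0.004 ] [0.2357 0.2242 0.236  0.2269]
x ang -3.695974667023735 y ang-90 -4.266743361180843
[ 0.505  -0.0601  0.004 ] [0.2714 0.2601 0.2701 0.2595]
x ang -4.347908141317038 y ang-90 -4.134967290713476
carton top [[0.605  0.1661 0.194 ]
 [0.5999 0.1048 0.194 ]
 [0.4429 0.118  0.194 ]
 [0.449  0.1819 0.194 ]] [0.0615 0.1576 0.0642 0.1568] [0.5242 0.1427 0.194 ]
-5.303939755930163
side [[0.6056 0.1667 0.194 ]
 [0.5998 0.1056 0.194 ]
 [0.4422 0.123  0.194 ]
 [0.4494 0.1829 0.194 ]] [0.0613 0.1586 0.0604 0.157 ] [0.5243 0.1446 0.194 ]
-6.129012996906804
bottom [[0.6033 0.1685 0.004 ]
 [0.4501 0.1794 0.004 ]]
jar top [[ 0.4858 -0.2746  0.109 ]] mug [[0.7198 0.0283 0.09  ]] mug handle [[0.7355 0.1012 0.05  ]]
[[-0.9057 -0.4239 -0.0008]
 [-0.4239  0.9057  0.0013]
 [ 0.0002  0.0015 -1.    ]]
```

Measured against the known sizes, these hold up (±2–4 mm):

| Item | World position | Yaw | Position in frame coordinates |
|---|---|---|---|
| Frame centre | (0.505, -0.060) | -4.15° | 0, 0 |
| Carton | (0.524, 0.144) | about -5.6° | x +4.5 mm, y +205 mm |

The carton needs to slide about 78–80 mm before the topple. I'll go over the scene to the +y side with the tool high.

```bash
R='python3 -m handwheel'
for i in 1 2 3; do $R '[{"x":-20.2,"y":24.1,"z":-3.5},{"x":-20.2,"y":24.1,"z":-3.5},{"x":-20.2,"y":24.1,"z":-3.5},{"x":-20.2,"y":24.1,"z":-3.5},{"x":-20.2,"y":24.1,"z":-3.5},{"x":-20.2,"y":24.1,"z":-3.5},{"x":-20.2,"y":24.1,"z":-3.5},{"x":-20.2,"y":24.1,"z":-3.5},{"x":-20.2,"y":24.1,"z":-3.5},{"x":-20.2,"y":24.1,"z":-3.5}]'; done
python3 -c "
from cell import manip;print(manip.read_state()['joint_pos'])"
```

```text
[-8.44926219e-01  3.59317763e-01  1.11496314e-02 -2.97636297e-04
 -1.22410288e+00 -2.88072244e-01]$[0]: bad value
$[0]: bad value
$[0]: bad value
```

```bash
python3 -m handwheel '[{"x":-20.2,"y":24.1,"z":-3.5,"wx":0,"wy":0,"wz":0,"grip":87},{"x":-20.2,"y":24.1,"z":-3.5,"wx":0,"wy":0,"wz":0,"grip":87},{"x":-20.2,"y":24.1,"z":-3.5,"wx":0,"wy":0,"wz":0,"grip":87},{"x":-20.2,"y":24.1,"z":-3.5,"wx":0,"wy":0,"wz":0,"grip":87},{"x":-20.2,"y":24.1,"z":-3.5,"wx":0,"wy":0,"wz":0,"grip":87},{"x":-20.2,"y":24.1,"z":-3.5,"wx":0,"wy":0,"wz":0,"grip":87},{"x":-20.2,"y":24.1,"z":-3.5,"wx":0,"wy":0,"wz":0,"grip":87},{"x":-20.2,"y":24.1,"z":-3.5,"wx":0,"wy":0,"wz":0,"grip":87},{"x":-20.2,"y":24.1,"z":-3.5,"wx":0,"wy":0,"wz":0,"grip":87},{"x":-20.2,"y":24.1,"z":-3.5,"wx":0,"wy":0,"wz":0,"grip":87}]'
python3 -c "
from cell import manip;print(manip.read_state()['joint_pos'])"
```

```text
time: 0.93
eef_pos: [0.3668, -0.3059, 0.2615]
tcp_rot: [0.682, -3.067, -0.0]
force: [1.7, 0.3, 0.3]
width: 0.993
[-2.81989236e-01  4.48901303e-03 -3.49734200e-01 -1.77901709e-04
 -1.21685818e+00 -8.51117887e-01]
```

```bash
python3 -m handwheel '[{"x":-20.2,"y":24.1,"z":-4,"wx":0,"wy":0,"wz":0,"grip":87},{"x":-20.2,"y":24.1,"z":-4,"wx":0,"wy":0,"wz":0,"grip":87},{"x":-20.2,"y":24.1,"z":-4,"wx":0,"wy":0,"wz":0,"grip":87},{"x":-20.2,"y":24.1,"z":-4,"wx":0,"wy":0,"wz":0,"grip":87},{"x":-20.2,"y":24.1,"z":-4,"wx":0,"wy":0,"wz":0,"grip":87},{"x":-20.2,"y":24.1,"z":-4,"wx":0,"wy":0,"wz":0,"grip":87},{"x":-20.2,"y":24.1,"z":-4,"wx":0,"wy":0,"wz":0,"grip":87},{"x":-20.2,"y":24.1,"z":-4,"wx":0,"wy":0,"wz":0,"grip":87},{"x":-20.2,"y":24.1,"z":-4,"wx":0,"wy":0,"wz":0,"grip":87},{"x":-20.2,"y":24.1,"z":-4,"wx":0,"wy":0,"wz":0,"grip":87}]'
python3 -m handwheel '[{"x":-20.2,"y":24.1,"z":-4,"wx":0,"wy":0,"wz":0,"grip":87},{"x":-20.2,"y":24.1,"z":-4,"wx":0,"wy":0,"wz":0,"grip":87},{"x":-20.2,"y":24.1,"z":-4,"wx":0,"wy":0,"wz":0,"grip":87},{"x":-20.2,"y":24.1,"z":-4,"wx":0,"wy":0,"wz":0,"grip":87},{"x":-20.2,"y":24.1,"z":-4,"wx":0,"wy":0,"wz":0,"grip":87},{"x":-20.2,"y":24.1,"z":-4,"wx":0,"wy":0,"wz":0,"grip":87},{"x":-20.2,"y":24.1,"z":-4,"wx":0,"wy":0,"wz":0,"grip":87},{"x":-20.2,"y":24.1,"z":-4,"wx":0,"wy":0,"wz":0,"grip":87},{"x":-20.2,"y":24.1,"z":-4,"wx":0,"wy":0,"wz":0,"grip":87},{"x":-20.2,"y":24.1,"z":-4,"wx":0,"wy":0,"wz":0,"grip":87}]'
python3 -m handwheel '[{"x":0,"y":0,"z":0,"wx":0,"wy":0,"wz":-0.1059,"grip":87},{"x":0,"y":0,"z":0,"wx":0,"wy":0,"wz":-0.1059,"grip":87},{"x":0,"y":0,"z":0,"wx":0,"wy":0,"wz":-0.1059,"grip":87},{"x":0,"y":0,"z":0,"wx":0,"wy":0,"wz":-0.1059,"grip":87},{"x":0,"y":0,"z":0,"wx":0,"wy":0,"wz":-0.1059,"grip":87},{"x":0,"y":0,"z":0,"wx":0,"wy":0,"wz":-0.1059,"grip":87},{"x":0,"y":0,"z":0,"wx":0,"wy":0,"wz":-0.1059,"grip":87},{"x":0,"y":0,"z":0,"wx":0,"wy":0,"wz":-0.1059,"grip":87},{"x":0,"y":0,"z":0,"wx":0,"wy":0,"wz":-0.1059,"grip":87},{"x":0,"y":0,"z":0,"wx":0,"wy":0,"wz":-0.1059,"grip":87}]'
cat > st.py <<'E'
from h import *
from scipy.spatial.transform import Rotation as R
np.set_printoptions(precision=3,suppress=True)
s=manip.read_state();print(s["time"],"q",s["joint_pos"],"p",s["eef_pos"],"F",s["force"]);print(R.from_rotvec(s["tcp_rot"]).as_matrix())
E
python3 st.py
```

```text
time: 1.77
eef_pos: [0.4475, -0.0019, 0.3017]
tcp_rot: [-0.683, 3.067, 0.0]
force: [0.6, -0.6, 0.7]
width: 0.988
time: 2.6
eef_pos: [0.5284, 0.3019, 0.3413]
tcp_rot: [0.682, -3.066, 0.0]
force: [0.9, 0.5, 0.4]
width: 0.993
time: 3.43
eef_pos: [0.5283, 0.3003, 0.341]
tcp_rot: [2.143, -2.296, -0.0]
force: [0.1, -0.6, -0.1]
width: 0.989
3.4333 q [ 0.838  0.198  0.048 -0.    -1.421 -0.907] p [0.528 0.3   0.341] F [ 0.095 -0.572 -0.088]
[[-0.069 -0.998 -0.001]
 [-0.998  0.069 -0.   ]
 [ 0.001  0.001 -1.   ]]
```

```bash
python3 -m handwheel '[{"x":0,"y":0,"z":0,"wx":0,"wy":0.0785,"wz":0,"grip":87},{"x":0,"y":0,"z":0,"wx":0,"wy":0.0785,"wz":0,"grip":87},{"x":0,"y":0,"z":0,"wx":0,"wy":0.0785,"wz":0,"grip":87},{"x":0,"y":0,"z":0,"wx":0,"wy":0.0785,"wz":0,"grip":87},{"x":0,"y":0,"z":0,"wx":0,"wy":0.0785,"wz":0,"grip":87},{"x":0,"y":0,"z":0,"wx":0,"wy":0.0785,"wz":0,"grip":87},{"x":0,"y":0,"z":0,"wx":0,"wy":0.0785,"wz":0,"grip":87},{"x":0,"y":0,"z":0,"wx":0,"wy":0.0785,"wz":0,"grip":87},{"x":0,"y":0,"z":0,"wx":0,"wy":0.0785,"wz":0,"grip":87},{"x":0,"y":0,"z":0,"wx":0,"wy":0.0785,"wz":0,"grip":87}]'; python3 st.py; python3 -c "
from h import *
cv2.imwrite('pics/s2.png',manip.grab_frame('side')[:,:,::-1])"
```

```text
time: 4.27
eef_pos: [0.5284, 0.3008, 0.3414]
tcp_rot: [1.683, -1.812, 0.701]
force: [0.3, -0.4, 0.1]
width: 0.992
4.2667 q [ 1.034  0.546  0.181  0.344 -1.919 -1.111] p [0.528 0.301 0.341] F [ 0.308 -0.398  0.07 ]
[[-0.052 -0.997 -0.052]
 [-0.703  0.074 -0.708]
 [ 0.71   0.    -0.704]]
```

View pics/s2.png

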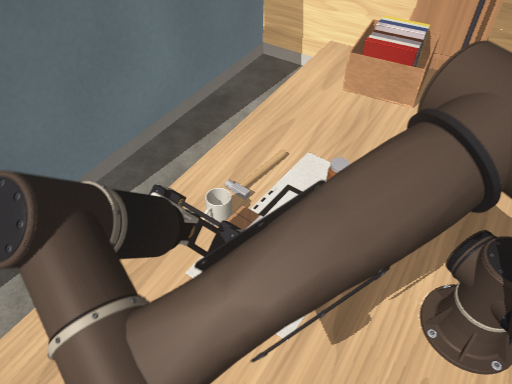

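The arm has tilted to 45° with the fingers well clear of the carton, although the arm now hides the carton from the side camera. Next I descend behind the carton.

```bash
python3 -m handwheel '[{"x":-16.6,"y":-0.75,"z":26.8,"wx":0,"wy":0,"wz":0,"grip":87},{"x":-16.6,"y":-0.75,"z":26.8,"wx":0,"wy":0,"wz":0,"grip":87},{"x":-16.6,"y":-0.75,"z":26.8,"wx":0,"wy":0,"wz":0,"grip":87},{"x":-16.6,"y":-0.75,"z":26.8,"wx":0,"wy":0,"wz":0,"grip":87},{"x":-16.6,"y":-0.75,"z":26.8,"wx":0,"wy":0,"wz":0,"grip":87},{"x":-16.6,"y":-0.75,"z":26.8,"wx":0,"wy":0,"wz":0,"grip":87},{"x":-16.6,"y":-0.75,"z":26.8,"wx":0,"wy":0,"wz":0,"grip":87},{"x":-16.6,"y":-0.75,"z":26.8,"wx":0,"wy":0,"wz":0,"grip":87},{"x":-16.6,"y":-0.75,"z":26.8,"wx":0,"wy":0,"wz":0,"grip":87},{"x":-16.6,"y":-0.75,"z":26.8,"wx":0,"wy":0,"wz":0,"grip":87}]'; python3 st.py; python3 -c "
from h import *
cv2.imwrite('pics/t2.png',cv2.resize(manip.grab_frame('top')[120:300,120:400,::-1],None,fx=2.8,fy=2.8))"
```

```text
time: 5.15
eef_pos: [0.5304, 0.2276, 0.033]
tcp_rot: [1.686, -1.815, 0.697]
force: [0.4, 0.6, 0.0]
width: 0.991
5.15 q [ 0.976  0.731 -0.249  0.371 -1.322 -1.28 ] p [0.53  0.228 0.033] F [0.383 0.644 0.023]
[[-0.052 -0.997 -0.053]
 [-0.706  0.074 -0.705]
 [ 0.707  0.    -0.708]]
```

View pics/t2.png

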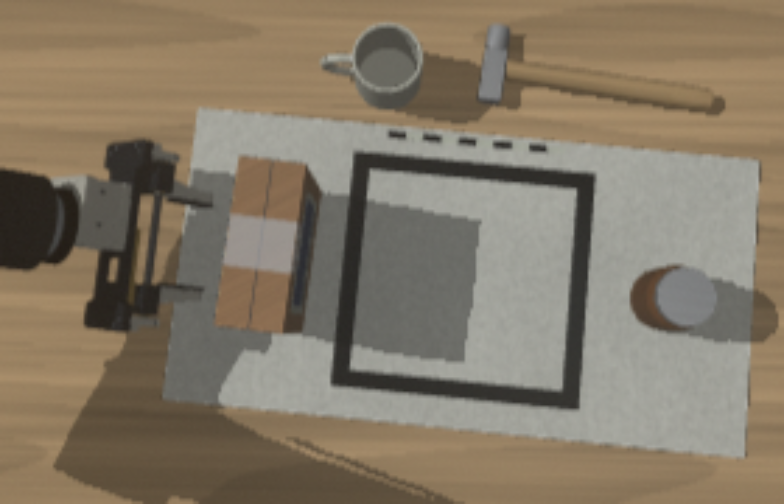

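The top view shows the open finger tips at (212,205) and (200,292), centred behind the carton at (256,243) with nothing touching. I lower to pushing height and approach.

```bash
python3 -m handwheel '[{"x":-5.3,"y":0,"z":5.3,"wx":0,"wy":0,"wz":0,"grip":87},{"x":-5.3,"y":0,"z":5.3,"wx":0,"wy":0,"wz":0,"grip":87},{"x":7,"y":0,"z":7,"wx":0,"wy":0,"wz":0,"grip":87},{"x":7,"y":0,"z":7,"wx":0,"wy":0,"wz":0,"grip":87},{"x":7,"y":0,"z":7,"wx":0,"wy":0,"wz":0,"grip":87},{"x":5,"y":0,"z":5,"wx":0,"wy":0,"wz":0,"grip":87},{"x":2,"y":0,"z":2,"wx":0,"wy":0,"wz":0,"grip":87},{"x":2,"y":0,"z":2,"wx":0,"wy":0,"wz":0,"grip":87},{"x":2,"y":0,"z":2,"wx":0,"wy":0,"wz":0,"grip":87},{"x":2,"y":0,"z":2,"wx":0,"wy":0,"wz":0,"grip":87}]'
python3 -m handwheel '[{"x":2,"y":0,"z":2,"wx":0,"wy":0,"wz":0,"grip":87},{"x":2,"y":0,"z":2,"wx":0,"wy":0,"wz":0,"grip":87},{"x":2,"y":0,"z":2,"wx":0,"wy":0,"wz":0,"grip":87},{"x":2,"y":0,"z":2,"wx":0,"wy":0,"wz":0,"grip":87},{"x":2,"y":0,"z":2,"wx":0,"wy":0,"wz":0,"grip":87},{"x":2,"y":0,"z":2,"wx":0,"wy":0,"wz":0,"grip":87},{"x":2,"y":0,"z":2,"wx":0,"wy":0,"wz":0,"grip":87},{"x":2,"y":0,"z":2,"wx":0,"wy":0,"wz":0,"grip":87},{"x":2,"y":0,"z":2,"wx":0,"wy":0,"wz":0,"grip":87},{"x":2,"y":0,"z":2,"wx":0,"wy":0,"wz":0,"grip":87}]'; python3 st.py
```

```text
time: 6.03
eef_pos: [0.5275, 0.1808, 0.0199]
tcp_rot: [1.687, -1.816, 0.698]
force: [-0.9, 4.8, 2.5]
width: 0.99
time: 6.87
eef_pos: [0.5251, 0.1518, 0.0197]
tcp_rot: [1.686, -1.815, 0.698]
force: [1.0, 3.6, 2.7]
width: 0.99
6.8667 q [ 0.911  0.688 -0.411  0.433 -1.2   -1.298] p [0.525 0.152 0.02 ] F [0.966 3.589 2.696]
[[-0.052 -0.997 -0.052]
 [-0.706  0.074 -0.705]
 [ 0.707 -0.    -0.708]]
```

```bash
python3 -m handwheel '[{"x":2,"y":0,"z":2,"wx":0,"wy":0,"wz":0,"grip":87},{"x":2,"y":0,"z":2,"wx":0,"wy":0,"wz":0,"grip":87},{"x":2,"y":0,"z":2,"wx":0,"wy":0,"wz":0,"grip":87},{"x":2,"y":0,"z":2,"wx":0,"wy":0,"wz":0,"grip":87},{"x":2,"y":0,"z":2,"wx":0,"wy":0,"wz":0,"grip":87},{"x":2,"y":0,"z":2,"wx":0,"wy":0,"wz":0,"grip":87},{"x":2,"y":0,"z":2,"wx":0,"wy":0,"wz":0,"grip":87},{"x":2,"y":0,"z":2,"wx":0,"wy":0,"wz":0,"grip":87},{"x":2,"y":0,"z":2,"wx":0,"wy":0,"wz":0,"grip":87},{"x":2,"y":0,"z":2,"wx":0,"wy":0,"wz":0,"grip":87}]'; python3 -c "
from h import *
cv2.imwrite('pics/t3.png',cv2.resize(manip.grab_frame('top')[140:290,170:400,::-1],None,fx=3.4,fy=3.4,interpolation=cv2.INTER_CUBIC))"
```

```text
time: 7.7
eef_pos: [0.523, 0.1236, 0.0197]
tcp_rot: [1.686, -1.815, 0.698]
force: [-0.4, 4.8, 2.4]
width: 0.996
```

View pics/t3.png

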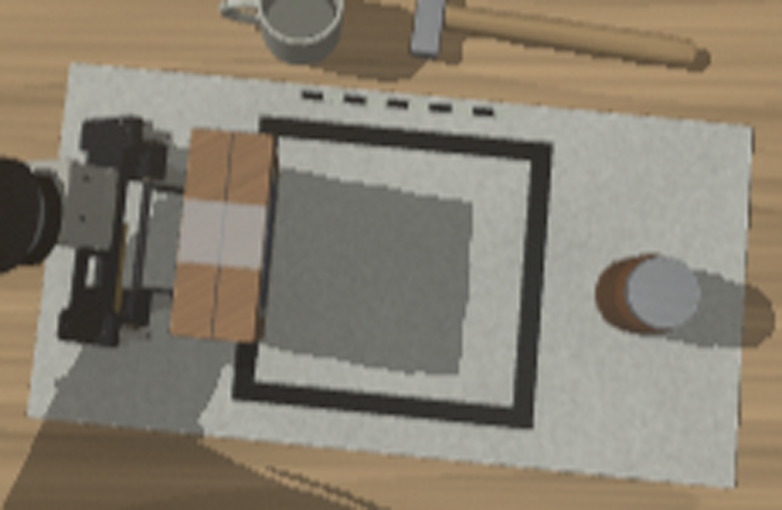

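The carton is standing, square to the frame, with top corners at (191,129), (274,135), (257,341) and (171,333).

Run:
```python
from h import *
np.set_printoptions(precision=4,suppress=True)
T=lambda a:(np.array(a)+.5)/3.4-.5+[170,140]
C=ray("top",T([(191,129),(274,135),(257,341),(171,333)]),.194)
a=np.radians(-4.15);fx=np.array([np.cos(a),np.sin(a)]);fy=np.array([-fx[1],fx[0]])
print(C[:,:2],np.linalg.norm(C-np.roll(C,-1,0),axis=1))
d=C.mean(0)[:2]-[.505,-.060];print("frame xy",d@fx,d@fy)
ax=(C[0]+C[1]-C[2]-C[3])[:2];print(np.degrees(np.arctan2(*ax[::-1])))
t=manip.read_state()["eef_pos"][:2]-[.505,-.060];print("tcp",t@fx,t@fy)
```

```text
[[0.6006 0.111 ]
 [0.5971 0.0468]
 [0.4397 0.056 ]
 [0.4443 0.1211]] [0.0643 0.1577 0.0653 0.1566]
frame xy 0.004977844053214272 0.1444585237883248
-3.51430424289971
tcp 0.0045308254308948324 0.1837929203693539
```

Carton y in the frame is 144.5 mm, so 17.5 mm remain. After that I back off 30 mm and rise to near the top.

```bash
python3 -m handwheel '[{"x":2,"y":0,"z":2,"wx":0,"wy":0,"wz":0,"grip":87},{"x":2,"y":0,"z":2,"wx":0,"wy":0,"wz":0,"grip":87},{"x":2,"y":0,"z":2,"wx":0,"wy":0,"wz":0,"grip":87},{"x":2,"y":0,"z":2,"wx":0,"wy":0,"wz":0,"grip":87},{"x":2,"y":0,"z":2,"wx":0,"wy":0,"wz":0,"grip":87},{"x":1.5,"y":0,"z":1.5,"wx":0,"wy":0,"wz":0,"grip":87},{"x":1,"y":0,"z":1,"wx":0,"wy":0,"wz":0,"grip":87},{"x":0,"y":0,"z":0,"wx":0,"wy":0,"wz":0,"grip":87},{"x":-2,"y":0,"z":-2,"wx":0,"wy":0,"wz":0,"grip":87},{"x":-5,"y":0,"z":-5,"wx":0,"wy":0,"wz":0,"grip":87}]'
python3 -m handwheel '[{"x":-7,"y":0,"z":-7,"wx":0,"wy":0,"wz":0,"grip":87},{"x":-7,"y":0,"z":-7,"wx":0,"wy":0,"wz":0,"grip":87},{"x":13.4,"y":0,"z":-13.4,"wx":0,"wy":0,"wz":0,"grip":87},{"x":13.4,"y":0,"z":-13.4,"wx":0,"wy":0,"wz":0,"grip":87},{"x":13.4,"y":0,"z":-13.4,"wx":0,"wy":0,"wz":0,"grip":87},{"x":13.4,"y":0,"z":-13.4,"wx":0,"wy":0,"wz":0,"grip":87},{"x":13.4,"y":0,"z":-13.4,"wx":0,"wy":0,"wz":0,"grip":87},{"x":13.4,"y":0,"z":-13.4,"wx":0,"wy":0,"wz":0,"grip":87},{"x":13.4,"y":0,"z":-13.4,"wx":0,"wy":0,"wz":0,"grip":87},{"x":13.4,"y":0,"z":-13.4,"wx":0,"wy":0,"wz":0,"grip":87}]'
python3 -c "
from h import *
cv2.imwrite('pics/t4.png',cv2.resize(manip.grab_frame('top')[140:290,170:400,::-1],None,fx=3.4,fy=3.4,interpolation=cv2.INTER_CUBIC))"
```

```text
time: 8.58
eef_pos: [0.5212, 0.1144, 0.0195]
tcp_rot: [1.682, -1.814, 0.697]
force: [-0.6, -0.4, 0.0]
width: 0.992
time: 9.42
eef_pos: [0.5236, 0.1365, 0.172]
tcp_rot: [1.686, -1.814, 0.697]
force: [0.5, 0.3, -0.2]
width: 0.995
```

View pics/t4.png

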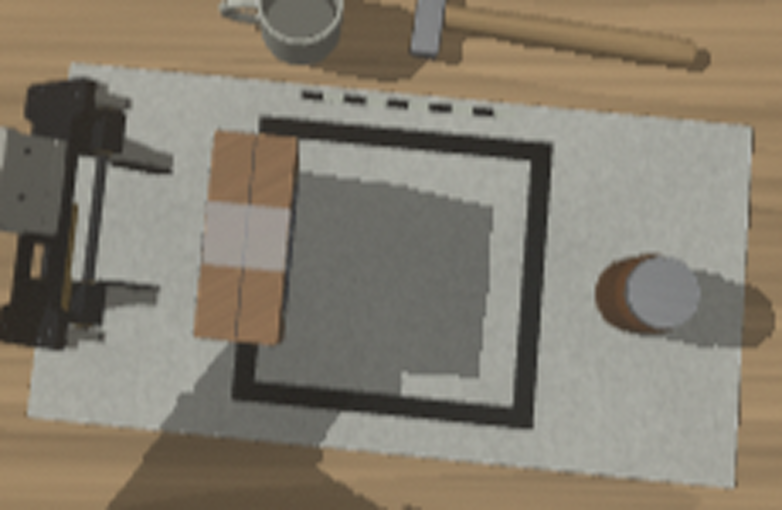

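The carton is still standing, with the tips clear behind it. It measures y ≈ 126–127 mm. I start the gentle topple near the top.

```bash
python3 -m handwheel '[{"x":7,"y":0,"z":7,"wx":0,"wy":0,"wz":0,"grip":87},{"x":7,"y":0,"z":7,"wx":0,"wy":0,"wz":0,"grip":87},{"x":2,"y":0,"z":2,"wx":0,"wy":0,"wz":0,"grip":87},{"x":2,"y":0,"z":2,"wx":0,"wy":0,"wz":0,"grip":87},{"x":2,"y":0,"z":2,"wx":0,"wy":0,"wz":0,"grip":87},{"x":2,"y":0,"z":2,"wx":0,"wy":0,"wz":0,"grip":87},{"x":2,"y":0,"z":2,"wx":0,"wy":0,"wz":0,"grip":87},{"x":2,"y":0,"z":2,"wx":0,"wy":0,"wz":0,"grip":87},{"x":2,"y":0,"z":2,"wx":0,"wy":0,"wz":0,"grip":87},{"x":2,"y":0,"z":2,"wx":0,"wy":0,"wz":0,"grip":87}]'
python3 -m handwheel '[{"x":2,"y":0,"z":2,"wx":0,"wy":0,"wz":0,"grip":87},{"x":2,"y":0,"z":2,"wx":0,"wy":0,"wz":0,"grip":87},{"x":2,"y":0,"z":2,"wx":0,"wy":0,"wz":0,"grip":87},{"x":2,"y":0,"z":2,"wx":0,"wy":0,"wz":0,"grip":87},{"x":2,"y":0,"z":2,"wx":0,"wy":0,"wz":0,"grip":87},{"x":2,"y":0,"z":2,"wx":0,"wy":0,"wz":0,"grip":87},{"x":2,"y":0,"z":2,"wx":0,"wy":0,"wz":0,"grip":87},{"x":2,"y":0,"z":2,"wx":0,"wy":0,"wz":0,"grip":87},{"x":2,"y":0,"z":2,"wx":0,"wy":0,"wz":0,"grip":87},{"x":2,"y":0,"z":2,"wx":0,"wy":0,"wz":0,"grip":87}]'; python3 -c "
from h import *
cv2.imwrite('pics/t5.png',cv2.resize(manip.grab_frame('top')[140:290,170:400,::-1],None,fx=3.4,fy=3.4,interpolation=cv2.INTER_CUBIC))"
```

```text
time: 10.3
eef_pos: [0.5207, 0.0932, 0.1712]
tcp_rot: [1.686, -1.815, 0.698]
force: [0.3, 1.2, 1.0]
width: 0.994
time: 11.13
eef_pos: [0.5185, 0.0647, 0.1712]
tcp_rot: [1.685, -1.815, 0.698]
force: [-0.3, 0.5, 1.3]
width: 0.99
```

View pics/t5.png

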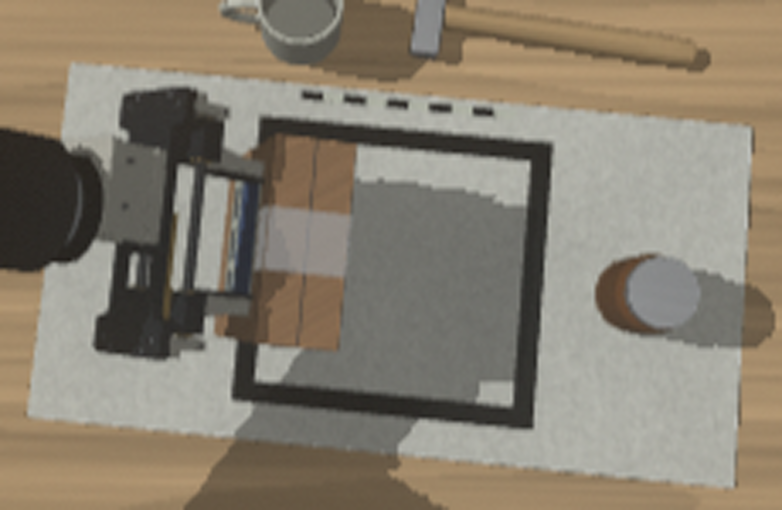

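The carton is leaning and its lower edge is still at x ≈ 217–250, so the foot hasn't slid. The top front edge has reached about (355,140)–(340,350). I continue gently past the balance point, then stop.

```bash
python3 -m handwheel '[{"x":1.5,"y":0,"z":1.5,"wx":0,"wy":0,"wz":0,"grip":87},{"x":1.5,"y":0,"z":1.5,"wx":0,"wy":0,"wz":0,"grip":87},{"x":1.5,"y":0,"z":1.5,"wx":0,"wy":0,"wz":0,"grip":87},{"x":1.5,"y":0,"z":1.5,"wx":0,"wy":0,"wz":0,"grip":87},{"x":1.5,"y":0,"z":1.5,"wx":0,"wy":0,"wz":0,"grip":87},{"x":1.5,"y":0,"z":1.5,"wx":0,"wy":0,"wz":0,"grip":87},{"x":1.5,"y":0,"z":1.5,"wx":0,"wy":0,"wz":0,"grip":87},{"x":1.5,"y":0,"z":1.5,"wx":0,"wy":0,"wz":0,"grip":87},{"x":1.5,"y":0,"z":1.5,"wx":0,"wy":0,"wz":0,"grip":87},{"x":1.5,"y":0,"z":1.5,"wx":0,"wy":0,"wz":0,"grip":87}]'
python3 -m handwheel '[{"x":1,"y":0,"z":1,"wx":0,"wy":0,"wz":0,"grip":87},{"x":1,"y":0,"z":1,"wx":0,"wy":0,"wz":0,"grip":87},{"x":1,"y":0,"z":1,"wx":0,"wy":0,"wz":0,"grip":87},{"x":0,"y":0,"z":0,"wx":0,"wy":0,"wz":0,"grip":87},{"x":0,"y":0,"z":0,"wx":0,"wy":0,"wz":0,"grip":87},{"x":0,"y":0,"z":0,"wx":0,"wy":0,"wz":0,"grip":87},{"x":0,"y":0,"z":0,"wx":0,"wy":0,"wz":0,"grip":87},{"x":0,"y":0,"z":0,"wx":0,"wy":0,"wz":0,"grip":87},{"x":0,"y":0,"z":0,"wx":0,"wy":0,"wz":0,"grip":87},{"x":0,"y":0,"z":0,"wx":0,"wy":0,"wz":0,"grip":87}]'; python3 -c "
from h import *
cv2.imwrite('pics/t6.png',cv2.resize(manip.grab_frame('top')[140:290,170:400,::-1],None,fx=3.4,fy=3.4,interpolation=cv2.INTER_CUBIC))"
```

```text
time: 12.02
eef_pos: [0.517, 0.0437, 0.1712]
tcp_rot: [1.686, -1.815, 0.698]
force: [-0.4, 0.9, -0.3]
width: 0.998
time: 12.85
eef_pos: [0.5167, 0.0397, 0.1712]
tcp_rot: [1.686, -1.815, 0.698]
force: [-0.8, -0.6, -0.1]
width: 0.988
```

View pics/t6.png

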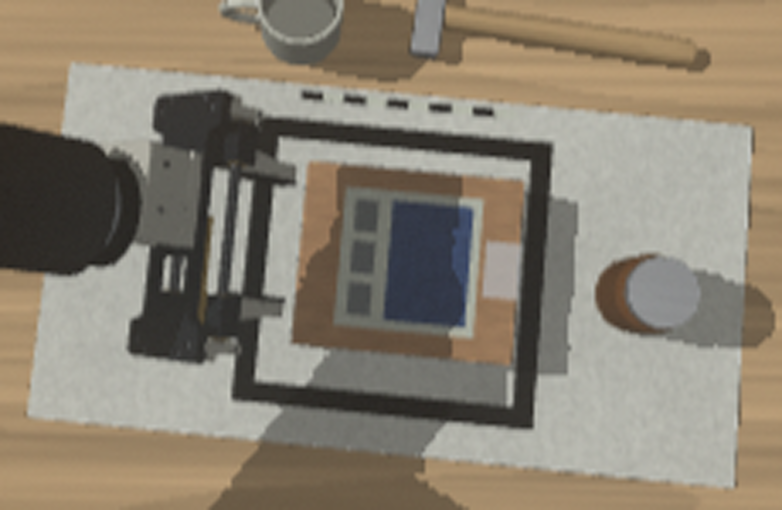

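It lies flat inside the frame, with top-face corners at (309,161), (525,179), (513,365) and (291,344). I back away and check the numbers.

```bash
python3 -m handwheel '[{"x":0,"y":0,"z":-15,"wx":0,"wy":0,"wz":0,"grip":87},{"x":0,"y":0,"z":-15,"wx":0,"wy":0,"wz":0,"grip":87},{"x":0,"y":0,"z":-15,"wx":0,"wy":0,"wz":0,"grip":87},{"x":0,"y":0,"z":-15,"wx":0,"wy":0,"wz":0,"grip":87},{"x":0,"y":0,"z":-15,"wx":0,"wy":0,"wz":0,"grip":87},{"x":0,"y":0,"z":-15,"wx":0,"wy":0,"wz":0,"grip":87},{"x":0,"y":0,"z":-15,"wx":0,"wy":0,"wz":0,"grip":87},{"x":0,"y":0,"z":-15,"wx":0,"wy":0,"wz":0,"grip":87},{"x":0,"y":0,"z":0,"wx":0,"wy":0,"wz":0,"grip":87},{"x":0,"y":0,"z":0,"wx":0,"wy":0,"wz":0,"grip":87}]'
python3 - <<'E'
from h import *
np.set_printoptions(precision=4,suppress=True)
T=lambda a:(np.array(a)+.5)/3.4-.5+[170,140]
a=np.radians(-4.15);fx=np.array([np.cos(a),np.sin(a)]);fy=np.array([-fx[1],fx[0]]);M=np.c_[fx,fy]
C=ray("top",T([(309,161),(525,179),(513,365),(291,344)]),.069)
print("sizes",np.linalg.norm(C-np.roll(C,-1,0),axis=1));print("corners in frame",(C[:,:2]-[.505,-.060])@M,"limits .1125 .1175")
i0=cv2.imread("pics/top0.png");i1=manip.grab_frame("top")[:,:,::-1]
for n,(u,v,w,h) in {"jar":(343,210,40,34),"mug":(232,125,40,36),"hammer":(288,125,92,38)}.items(): print(n,"mean diff",cv2.absdiff(i0,i1.copy())[v:v+h,u:u+w].mean())
E
```

```text
time: 13.73
eef_pos: [0.523, 0.1247, 0.256]
tcp_rot: [1.686, -1.816, 0.698]
force: [-0.3, -0.9, -0.1]
width: 0.994
sizes [0.1886 0.1605 0.1903 0.1591]
corners in frame [[ 0.0837  0.086 ]
 [ 0.0852 -0.1026]
 [-0.0753 -0.1035]
 [-0.0755  0.0868]] limits .1125 .1175
jar mean diff 14.394117647058824
mug mean diff 13.751388888888888
hammer mean diff 14.31998474446987
```

Every carton corner is inside with at least 14 mm to spare. The bystander differences are all about 14, which looks like noise or a light change, so I check them against a control patch and by shift registration before handing in.

Run:
```python
from h import *
i0=cv2.imread("pics/top0.png");i1=np.ascontiguousarray(manip.grab_frame("top")[:,:,::-1])
g0,g1=[cv2.cvtColor(i,cv2.COLOR_BGR2GRAY).astype(np.float32) for i in(i0,i1)]
for n,(u,v,w,h) in {"jar":(345,212,34,30),"mug":(234,127,38,34),"hammer":(290,125,90,38),"wood":(420,130,60,60),"tape":(310,180,25,80)}.items():
    s=np.s_[v:v+h,u:u+w];r=cv2.matchTemplate(g1[v-6:v+h+6,u-6:u+w+6],g0[s],cv2.TM_CCOEFF_NORMED);print(n,"diff",(g1[s]-g0[s]).mean(),"shift",np.array(cv2.minMaxLoc(r)[3])-6,"corr",r.max())
```

```text
jar diff 13.718627 shift [0 0] corr 0.9992809
mug diff 14.008514 shift [0 0] corr 0.99915487
hammer diff 14.948246 shift [0 0] corr 0.99794304
wood diff 15.963333 shift [0 0] corr 0.9798914
tape diff -13.9295 shift [0 0] corr 0.88288116
```

The bystanders show zero shift. The brightness change is the same on bare wood, so it's lighting.

```bash
python3 -c "
from cell import manip;print(manip.hand_in())"
```

```text
the job is handed in; nothing more can be done
None
```

The carton now lies flat on a broad face inside the taped frame, and I've handed the job in. With the tool tilted 45° and the open fingertips low, I slid it about 78 mm along the board, still standing. I then backed off and pushed it gently near the top until it toppled towards the frame. The pushing forces I read stayed at about 5 N, and it was never gripped or lifted. Robot time was about 14 s.

My last checks, from the top camera:
- **Position:** in frame coordinates its corners lie at x from -76 to +85 mm (limit ±112.5) and y from -104 to +87 mm (limit ±117.5). The tightest margin is about 14 mm, on the jar side. The carton landed about 8 mm further along than the middle of the frame.
- **Flat:** the upward face measures 189–190 by 159–160 mm at 65 mm above the board, which matches the broad face of the carton.
- **Bystanders:** the jar, hammer and mug showed no shift at all (correlation above 0.997).
- **Disagreement:** the raw brightness differences were about 14 grey levels on all three. Bare wood changed by about the same, so I put it down to lighting, not movement.
- **Robot clear:** the arm was backed away and touching nothing at hand-in.

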